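# Build up a machine foot on its stud

## Task

Build up the machine foot: thread the four loose parts over its upright stud and seat them flat on one another, in this order from the bottom: the black rubber cushion ring, the square spreader plate, the round spacer sleeve and last the hexagonal collar. Lower each part down into place rather than letting it drop down the stud, and leave the jar, the bolt bin and the spanner where they are.

Things in the scene. Friction and masses are not known exactly. Their poses are not given: they have to be found in the camera images.
- foot: Machine levelling foot fixed to the bench (it cannot move): a round grey steel disc 100 mm across and 12 mm thick with one bare upright stud in its centre. The stud is 16 mm in diameter, its straight part ends 70 mm above the bench and a blunt cone ends at 78 mm. Origin: centre of the disc's underside, on the bench; z up along the stud. Parts rest on the disc's top, 12 mm up.
- cushion: Loose black rubber cushion: a flat round ring, 68 mm outside diameter, 28 mm bore, 20 mm high, lying flat. The widest of the loose parts; firm, it does not squash. Origin: centre of its underside; z is its axis, up..
- spreader: Loose square steel spreader plate, 60 x 60 mm, 10 mm thick, with a 26 mm round hole in the middle, lying flat. Origin: centre of its underside; z up; x and y square to its sides. Its yaw on the stud does not matter.
- sleeve: Loose round aluminium spacer sleeve (short tube), 40 mm outside diameter, 25 mm bore, 24 mm high, standing upright. Origin: centre of its underside; z is its axis, up.
- collar: Loose hexagonal steel collar like a big plain nut without thread, 46 mm across flats, 53 mm across corners, bore 25 mm across (slips freely over the stud), 14 mm high, lying flat. Origin: centre of its underside; z up; x points square to one of its flats (flats repeat every 60 degrees). Its yaw on the stud does not matter.
- bin: Bystander: open red plastic bin of bolts, 100 x 150 x 55 mm high, at the far side of the work. Origin: centre of its underside. Leave alone.
- jar: Bystander: round glass jar with a red cap, 72 mm in diameter, 100 mm high, on the robot's left. Origin: centre of its underside. Leave alone.
- spanner: Bystander: flat steel spanner, low, lying on the bench on the robot's right, roughly along x. Origin: on the bench about under its middle. Leave alone.
Not all that is in view belongs to the job. Leave any pink or yellow look-alike of the spreader alone.

How it is judged:
On the way, in this order (a step that is already met when the one before it is completed fails the run):
1. the rubber cushion is on the stud, seated flat on the foot's disc (horizontal distance between cushion and foot below 0.009 m and z of cushion in the frame of foot between 0.008 and 0.016 m and angle between cushion's own z axis and vertical below 0.12 rad), for 0.2 s.
2. the square spreader plate is on the stud, seated flat on the rubber cushion (all of step 1 and horizontal distance between spreader and foot below 0.009 m and z of spreader in the frame of foot between 0.028 and 0.036 m and angle between spreader's own z axis and vertical below 0.12 rad), for 0.2 s.
3. the spacer sleeve is on the stud, seated flat on the square spreader plate (all of step 2 and horizontal distance between sleeve and foot below 0.009 m and z of sleeve in the frame of foot between 0.038 and 0.046 m and angle between sleeve's own z axis and vertical below 0.12 rad), for 0.2 s.
4. the hexagonal collar is on the stud, seated flat on the spacer sleeve (all of step 3 and horizontal distance between collar and foot below 0.009 m and z of collar in the frame of foot between 0.062 and 0.07 m and angle between collar's own z axis and vertical below 0.12 rad), for 0.2 s.
At the end, for the whole second after the job is handed in: All four parts are on the stud in the order cushion, spreader plate, sleeve, collar from the bottom: their undersides 12, 32, 42 and 66 mm above the underside of the foot, each within 4 mm, each within 9 mm of the stud's axis and tilted less than 0.12 rad, released and at rest (all of step 4 and linear speed of each of cushion, spreader, sleeve, collar below 0.02 m/s and angular speed of each of cushion, spreader, sleeve, collar below 0.2 rad/s and contact force between each of cushion, spreader, sleeve, collar and the fingers below 0.05 N); the robot touches nothing.
It fails at once if one of the four parts drops down the stud (faster than 0.6 m/s within 12 mm of its axis and less than 100 mm above the bench) ((horizontal distance between cushion and foot below 0.012 m and z of cushion in the frame of foot below 0.1 m and linear speed of cushion above 0.6 m/s) or (horizontal distance between spreader and foot below 0.012 m and z of spreader in the frame of foot below 0.1 m and linear speed of spreader above 0.6 m/s) or (horizontal distance between sleeve and foot below 0.012 m and z of sleeve in the frame of foot below 0.1 m and linear speed of sleeve above 0.6 m/s) or (horizontal distance between collar and foot below 0.012 m and z of collar in the frame of foot below 0.1 m and linear speed of collar above 0.6 m/s)).
It fails at once if the bin is moved more than 25 mm (distance of bin from where it was at the start of the episode above 0.025 m).
It fails at once if the jar is moved more than 25 mm (distance of jar from where it was at the start of the episode above 0.025 m).
It fails at once if the spanner is moved more than 25 mm (distance of spanner from where it was at the start of the episode above 0.025 m).
It also fails if it takes over 109 s, if anything falls off the work surface, if the arm or the gripper's body presses on something with over 40 N, if the wrist force passes 120 N, or if a joint passes its speed limit or range.

## Robot

A 7-joint arm with a two-finger parallel gripper is mounted at the origin on the work surface. World frame = base frame: x ahead of the robot, y to its left, z up, the work surface at z = 0. Lengths are in m, angles in rad, forces in N, time in s.
With the tool pointing down it reaches from about 0.425 to 0.95 m from the base axis. Payload 16.7 kg.
Tool frame: the origin (TCP) lies at the very end of the fingers, on their centre line; the grasp point (between the pads) lies 19 mm behind it; z points along the fingers, y is the line along which they close (so a half turn about z gives the same grasp; the last joint's range is limited). The gripper opens to 94 mm and grips with 3 to 60 N. Pads are 16 mm wide; open, the fingers measure 119 mm over their backs; the gripper's body (75 mm by 177 mm) begins 78 mm behind the grasp point.
Start: joints at [1.2, 0.426, 0.074, 1.606, -0.034, 1.111, -0.067], TCP at [0.148, -0.658, 0.205] pointing down, gripper open.
Joint ranges: [-2.85, 2.85], [-0.5, 2.14], [-1.23, 1.37], [0.21, 2.46], [-1.02, 4.16], [0.16, 2.05], [-2.73, 2.73]. Speed limits (rad/s): [1.89, 1.89, 2.39, 2.39, 3.01, 3.01, 3.01].

## Interface

Orientations are given as a unit quaternion [w, x, y, z].
In Python, from bench import arm gives the robot as it stands. The module is installed in compiled form; this text tells all that it offers.
- The arm moves only by the tool apply_moves, never from a script. Its arguments are lists of equal length, an entry for each row: "delta_pos": the shift along the tool's x, y, z in cm, a list of three; "angular": the turn, a rotation vector about the tool's x, y, z in rad, a list of three; "hand": the gripper's target within -1 to 1 (shut at 1, half-way at 0, fully open at -1). In form: {"delta_pos": [[x, y, z], ...], "angular": [[wx, wy, wz], ...], "hand": [hand, ...]}. A call has 1 to 20 rows; each row is the pose to reach, as a shift and turn from the pose commanded when the call began, along the tool's axes at that moment; what a row does not reach only later rows make up. A row lasts 1/12 s, in which the tool goes at most 41.7 mm and 7.16 degrees, less where a joint would pass 70% of its speed; a pose out of reach is approached as far as the arm can. A call with a gripper value outside its range is refused whole. The fingers move at their own pace and stop on an object; "squeeze" is the grip in N (left out, the last holds). Time passes only in rows, so rows that repeat a pose let the fingers close. It gives the time, the measured TCP pose, the force, the opening and the grip force at its end, in the units of the state.
- arm.state(): the state, without advancing time (a new reading comes with each control period).
- arm.camera(name): name is "scene" or "side" or "wrist"; returns the picture (384x512x3 uint8, blue, green, red); there is no depth.
- arm.calibration(name): a dict with "K" (3x3 intrinsics, pixels), "k1" (the pictures are not rectified: a ray, as slopes to the right and down, at radius r is drawn at 1 + k1 r^2 times it, then the intrinsics apply), "T" (4x4, takes a point from camera to world coordinates). Camera axes: x right, y down, z forward; pixel columns grow to the right and rows downward; lengths in m; the calibration is good to about 2 mm. A picture is of the moment at which its call begins: read the wrist's pose just before it. calibration takes no time and is no camera call; for the wrist camera it gives the pose at the moment of the call.
- arm.finish_job(): hands the job in; it is judged then, once.
The state is a dict: "clock": time; "q": joint angles; "qd": joint speeds; "tau": joint torques, N m; "ee_pos": TCP position; "tcp_rot": TCP orientation; "force": force on the tool from outside, world axes, zero at the start; "moment": the same for the moment, N m; "width": opening from 0.0 (shut) to 1.0 (fully open); "finger_force": force on a finger pad.
Only numpy, scipy, OpenCV 4.12 (cv2) and the standard library are available. Lean on these libraries where they do the work, as an engineer would, in place of code of your own. Each camera call takes 0.05 s, during which the arm holds its last target. There are 200 camera calls.

## Working session

There is one attempt and no reset: what is moved stays moved. The work goes in short steps, Python scripts to look and compute and a tool call to move; the robot and the scene stay as the last step left them, time stands still between calls to the robot, and variables do not carry over. Pictures are saved under pics/ and viewed, at most 14 in all, crops included, and the job is handed in when it is done.

Besides the shell and the picture viewer there is one more tool, called after "Request:" as a command line: name --argument value ..., lists and objects as JSON in quotes. apply_moves: Moves the arm, as the interface text tells. Its arguments: {"type":"object","properties":{"delta_pos":{"type":"array"},"angular":{"type":"array"},"hand":{"type":"array"},"squeeze":{"type":"number"}},"required":["delta_pos","angular","hand"]}

```bash
mkdir -p pics; cat > h.py <<'E'
import numpy as np, cv2
from bench import arm
def ray(cal,u,v):
    K=cal["K"];k=cal["k1"]
    xd=np.array([(u-K[0][2])/K[0][0],(v-K[1][2])/K[1][1]])
    x=xd.copy()
    for _ in range(20): x=xd/(1+k*(x@x))
    T=np.array(cal["T"]);return T[:3,3],T[:3,:3]@np.array([x[0],x[1],1.])
def onplane(cal,u,v,z):
    o,d=ray(cal,u,v);return o+d*(z-o[2])/d[2]
def project(cal,P):
    T=np.array(cal["T"]);p=T[:3,:3].T@(np.array(P)-T[:3,3]);s=p[:2]/p[2];s=s*(1+cal["k1"]*(s@s));K=cal["K"]
    return np.array([K[0][0]*s[0]+K[0][2],K[1][1]*s[1]+K[1][2]])
E
python3 - <<'E'
from h import *
for n in ["scene","side","wrist"]:
    c=arm.calibration(n);im=arm.camera(n);cv2.imwrite(f"pics/{n}0.png",im)
    print(n,np.round(c["K"],1).tolist(),c["k1"],np.round(c["T"],3).tolist())
s=arm.state();print(s)
E
```

```text
scene [[416.1, 0.0, 251.5], [0.0, 416.1, 185.0], [0.0, 0.0, 1.0]] 0.031384901405199145 [[0.336, 0.745, -0.577, 1.35], [0.942, -0.267, 0.203, -0.271], [-0.003, -0.612, -0.791, 1.038], [0.0, 0.0, 0.0, 1.0]]
side [[448.5, 0.0, 261.0], [0.0, 448.5, 198.1], [0.0, 0.0, 1.0]] -0.03046784339685454 [[-0.916, -0.216, 0.338, 0.218], [-0.401, 0.508, -0.762, 0.907], [-0.007, -0.834, -0.552, 0.712], [0.0, 0.0, 0.0, 1.0]]
wrist [[307.0, 0.0, 257.5], [0.0, 307.0, 193.9], [0.0, 0.0, 1.0]] -0.07904637942283475 [[0.219, -0.935, -0.279, 0.23], [-0.976, -0.21, -0.062, -0.64], [-0.001, 0.286, -0.958, 0.383], [0.0, 0.0, 0.0, 1.0]]
{'clock': 0.15, 'q': array([ 1.19950129,  0.42659035,  0.07383447,  1.60646702, -0.03404641,
        1.11079435, -0.06710778]), 'qd': array([ 0.00030893, -0.00059848,  0.00127447, -0.0019364 , -0.00093938,
        0.00161818, -0.00128197]), 'tau': array([ 4.04496241e-03, -9.36286640e+01,  3.66935715e+00, -4.54422784e+01,
       -4.86452377e-02,  1.79126492e-02,  6.87541296e-05]), 'ee_pos': array([ 0.14838373, -0.65813411,  0.2049314 ]), 'tcp_rot': array([-4.89245631e-04,  9.93856845e-01,  1.10672128e-01, -1.06503743e-04]), 'force': array([-0.77466013, -0.18242438,  0.49577231]), 'moment': array([ 0.01934646, -0.06899333, -0.02040109]), 'finger_force': 0.0, 'width': 1.0001450811808756}
```

View pics/scene0.png

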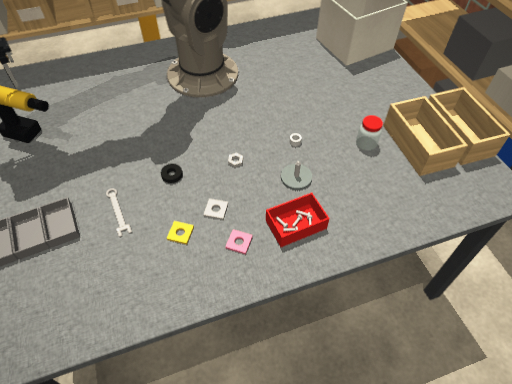

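View pics/side0.png

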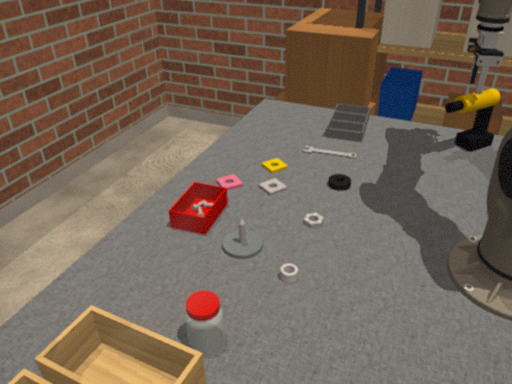

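Candidates for the spreader: grey-white plate at scene (216,209), yellow look-alike (180,232) and pink look-alike (239,241). I choose the grey-white one. The others are the cushion (172,173), hexagonal collar (235,159), sleeve (296,139) and foot (296,176). In the side view they are spreader (272,186), cushion (339,182), collar (313,220), sleeve (289,271) and foot (243,242).

```bash
python3 - <<'E'
from h import *
S={"cushion":((172,173),(339,182),.020,14),"spreader":((216,209),(272,186),.010,16),"sleeve":((296,139),(289,271),.024,12),"collar":((235,159),(313,220),.014,12)}
ims={n:cv2.imread(f"pics/{n}0.png") for n in("scene","side")}
for k,(a,b,h,r) in S.items():
    for n,p in(("scene",a),("side",b)):
        c=arm.calibration(n);g=ims[n].astype(int);r2=r+6
        x,y=p;w=g[y-r2:y+r2,x-r2:x+r2].sum(2)/3
        m=((w<50) if k=="cushion" else (w>150)).astype(np.uint8)
        cs,_=cv2.findContours(m,cv2.RETR_EXTERNAL,cv2.CHAIN_APPROX_NONE)
        q=max(cs,key=cv2.contourArea);hull=cv2.convexHull(q)[:,0]+[x-r2,y-r2]
        M=cv2.moments(hull);u,v=M["m10"]/M["m00"],M["m01"]/M["m00"]
        P=np.array([onplane(c,*z,h)[:2] for z in hull]);
        print(k,n,np.round([u,v],1),np.round(onplane(c,u,v,h),4),"ext",np.round(np.ptp(P,0)*1000),"med bg",np.median(w))
for n,p,t in(("scene",(296,177),(298,161)),("side",(243,242),(242,220))):
    c=arm.calibration(n);print("foot",n,np.round(onplane(c,*p,.012),4),"tip",np.round(onplane(c,*t,.078),4))
i=ims["scene"][120:260,150:340];cv2.imwrite("pics/crop.png",cv2.resize(i,None,fx=4,fy=4,interpolation=2))
E
```

```text
cushion scene [171.3 173.3] [ 0.4779 -0.2315  0.02  ] ext [77. 64.] med bg 153.0
cushion side [339.  182.1] [ 0.4641 -0.216   0.02  ] ext [65. 85.] med bg 121.33333333333333
spreader scene [215.5 208.5] [ 0.6476 -0.1373  0.01  ] ext [193. 165.] med bg 159.66666666666666
spreader side [272.5 184.8] [ 0.6448 -0.1405  0.01  ] ext [75. 77.] med bg 123.33333333333333
sleeve scene [295.5 138.5] [0.474  0.1962 0.024 ] ext [190. 175.] med bg 157.83333333333331
sleeve side [288.7 268.9] [0.4664 0.1969 0.024 ] ext [39. 40.] med bg 123.33333333333333
collar scene [234.5 158.5] [ 0.4811 -0.0227  0.014 ] ext [183. 155.] med bg 159.0
collar side [313.2 217.7] [ 0.4806 -0.0241  0.014 ] ext [46. 52.] med bg 123.66666666666667
foot scene [0.6191 0.1365 0.012 ] tip [0.6105 0.1409 0.078 ]
foot side [0.6086 0.138  0.012 ] tip [0.6097 0.1366 0.078 ]
```

View pics/crop.png

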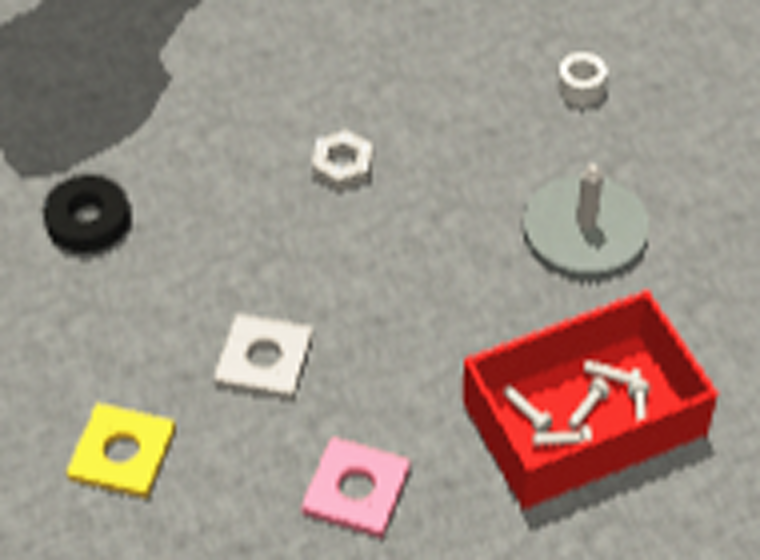

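View pics/wrist0.png

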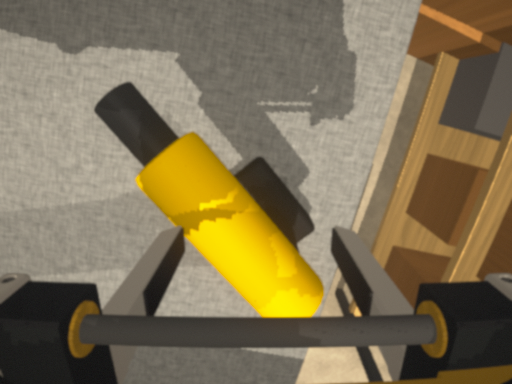

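The crop confirms the white square plate with a hole at crop (265,352), the hex collar (343,158), the sleeve (583,78), the ring (88,213) and the foot stud (591,170). The wrist picture shows a yellow drill under the hand, so I lift first, then go over the cushion.

```bash
cat >> h.py <<'E'
from scipy.spatial.transform import Rotation as R
def goto(x,y,z,yaw,cur=None):
    """delta in tool axes (cm) and rotvec to TCP pose pointing down, tool x at world yaw"""
    s=arm.state();q=s["tcp_rot"];Rc=R.from_quat([q[1],q[2],q[3],q[0]])
    Rt=R.from_euler("z",yaw)*R.from_euler("x",np.pi)
    d=Rc.inv().apply(np.array([x,y,z])-s["ee_pos"])*100
    print("delta",np.round(d,2),"rot",np.round((Rc.inv()*Rt).as_rotvec(),3),"ee",np.round(s["ee_pos"],4),"t",s["clock"],"w",round(s["width"],3))
E
python3 - <<'E'
from h import *
c=arm.calibration("scene");print("jar cap",onplane(c,372,123,.1));
for p in((265,215),(298,196),(328,213),(281,233)):print("bin top",np.round(onplane(c,*p,.055),3))
print("spanner",onplane(c,112,192,.005),onplane(c,124,232,.005))
goto(.470,-.224,.22,0)
E
```

```text
jar cap [0.55960766 0.41858642 0.1       ]
bin top [ 0.747 -0.018  0.055]
bin top [0.717 0.097 0.055]
bin top [0.801 0.153 0.055]
bin top [0.817 0.003 0.055]
spanner [ 0.47684974 -0.41974253  0.005     ] [ 0.63382033 -0.4078286   0.005     ]
delta [ 40.92 -35.28  -1.48] rot [-0.001  0.     0.222] ee [ 0.1484 -0.6581  0.2049] t 0.15 w 1.0
```

Request:
apply_moves --delta_pos '[[0,0,-4],[0,0,-8],[10,-8.6,-8],[20,-17,-6],[40.9,-35.3,-1.5],[40.9,-35.3,-1.5],[40.9,-35.3,-1.5],[40.9,-35.3,-1.5],[40.9,-35.3,-1.5],[40.9,-35.3,-1.5],[40.9,-35.3,-1.5],[40.9,-35.3,-1.5],[40.9,-35.3,-1.5],[40.9,-35.3,-1.5],[40.9,-35.3,-1.5],[40.9,-35.3,-1.5],[40.9,-35.3,-1.5],[40.9,-35.3,-1.5]]' --angular '[[0,0,0],[0,0,0],[0,0,0.1],[0,0,0.222],[0,0,0.222],[0,0,0.222],[0,0,0.222],[0,0,0.222],[0,0,0.222],[0,0,0.222],[0,0,0.222],[0,0,0.222],[0,0,0.222],[0,0,0.222],[0,0,0.222],[0,0,0.222],[0,0,0.222],[0,0,0.222]]' --hand '[-1,-1,-1,-1,-1,-1,-1,-1,-1,-1,-1,-1,-1,-1,-1,-1,-1,-1]'

```text
clock: 1.65
ee_pos: [0.4695, -0.2243, 0.2203]
tcp_rot: [-0.0, 1.0, 0.0, -0.0]
force: [-0.4, -1.3, -0.3]
width: 1.0
finger_force: 0.0
```

```bash
python3 - <<'E'
from h import *
c=arm.calibration("wrist");im=arm.camera("wrist");cv2.imwrite("pics/w1.png",im)
print(np.round(c["T"],3).tolist())
s=arm.state();print(s["ee_pos"],project(c,s["ee_pos"]),project(c,[.47,-.224,.02]))
g=im.astype(int).sum(2)/3
m=(g<45).astype(np.uint8);cs,_=cv2.findContours(m,cv2.RETR_CCOMP,cv2.CHAIN_APPROX_NONE)
for q in cs:
    if cv2.contourArea(q)>100:
        (u,v),ax,a=cv2.fitEllipse(q);print(np.round([u,v,*ax],1),np.round(onplane(c,u,v,.02),4), cv2.contourArea(q))
E
```

```text
[[-0.0, -0.958, -0.287, 0.554], [-1.0, 0.0, -0.0, -0.225], [0.0, 0.287, -0.958, 0.399], [0.0, 0.0, 0.0, 1.0]]
[ 0.46916553 -0.22510106  0.22043877] [257.98879227 240.58964477] [256.81472315 171.26212349]
[458.7 330.3  95.3 123.1] [ 0.2141 -0.5441  0.02  ] 6890.5
[479.4 331.    9.1  44.8] [ 0.21   -0.5815  0.02  ] 289.0
[ 52.2 337.6 111.7 123. ] [0.1991 0.1055 0.02  ] 8524.5
[354.3 279.9  16.4  89.5] [ 0.312  -0.3631  0.02  ] 1001.5
[161.9 278.1  17.9  96.1] [ 0.315  -0.0886  0.02  ] 1199.5
[248.4 167.8  16.9  46.4] [ 0.4745 -0.2134  0.02  ] 445.0
```

View pics/w1.png

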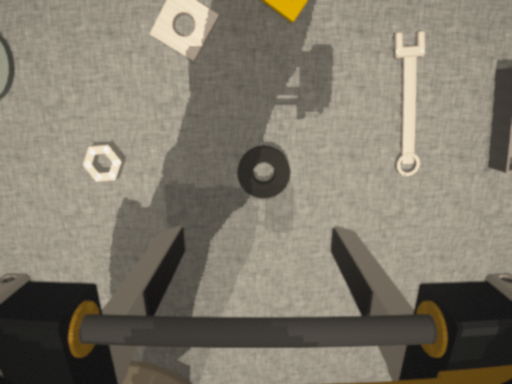

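The wrist view shows the cushion at (264,171), the collar at (103,162), the spreader at (184,26) and the foot's edge at far left. Measuring all three now.

```bash
cat >> h.py <<'E'
def blob(im,c,roi,h,f):
    x0,y0,x1,y1=roi;g=im[y0:y1,x0:x1].astype(int);m=f(g).astype(np.uint8)
    cs,_=cv2.findContours(m,cv2.RETR_EXTERNAL,cv2.CHAIN_APPROX_NONE)
    q=max(cs,key=cv2.contourArea)[:,0]+[x0,y0]
    return np.array([onplane(c,u,v,h)[:2] for u,v in q])
def rep(name,P):
    P=(P*1000).astype(np.float32);(a,b),(w,h),t=cv2.minAreaRect(P);e=cv2.fitEllipse(P)
    print(name,"rect c",np.round([a,b],1),"sz",np.round([w,h],1),"ang",round(t,1),"ell",np.round(e[0],1),np.round(e[1],1))
    return P
E
python3 - <<'E'
from h import *
c=arm.calibration("wrist");im=cv2.imread("pics/w1.png")
g=im.sum(2,dtype=int)//3
print(g[171,225:305].tolist());print(g[162,75:130].tolist())
for t in(45,52,58):rep("cushion",blob(im,c,(225,135,303,205),.02,lambda g:g.sum(2)/3<t))
P=rep("collar",blob(im,c,(75,135,130,190),.014,lambda g:g.sum(2)/3>205))
h=cv2.approxPolyDP(cv2.convexHull(P),4,True)[:,0];print(np.round(h))
P=rep("spreader",blob(im,c,(140,0,225,65),.010,lambda g:g.sum(2)/3>195));print(np.round(cv2.approxPolyDP(cv2.convexHull(P),5,True)[:,0]))
E
```

```text
[102, 99, 98, 96, 96, 98, 100, 102, 99, 100, 97, 89, 69, 49, 42, 40, 41, 41, 42, 40, 40, 40, 41, 41, 41, 42, 44, 54, 79, 109, 132, 143, 147, 151, 152, 151, 153, 151, 149, 146, 144, 142, 144, 145, 146, 147, 145, 134, 103, 68, 56, 56, 55, 58, 58, 58, 58, 59, 58, 56, 57, 57, 59, 62, 78, 114, 148, 161, 163, 163, 164, 164, 162, 158, 157, 158, 154, 152, 151, 152]
[152, 153, 153, 155, 153, 152, 153, 164, 187, 212, 222, 229, 233, 236, 232, 222, 202, 159, 123, 104, 100, 103, 110, 125, 143, 151, 155, 160, 160, 157, 155, 157, 160, 160, 160, 165, 186, 214, 231, 236, 235, 234, 236, 236, 231, 209, 161, 122, 113, 127, 143, 151, 154, 152, 153]
cushion rect c [ 473.  -212.9] sz [20.9 59.2] ang 78.4 ell [ 473.7 -214.1] [21.2 59.7]
cushion rect c [ 467.3 -223.8] sz [64.2 45.6] ang 13.0 ell [ 470.3 -225.1] [45.1 58.9]
cushion rect c [ 469.3 -231.3] sz [60.7 64.5] ang 89.9 ell [ 469.  -230.9] [59.3 65.6]
collar rect c [480.1 -23.5] sz [44.1 49.5] ang 3.6 ell [480.  -23.2] [45.5 45.7]
[[502. -34.]
 [501. -11.]
 [482.   0.]
 [458. -12.]
 [459. -37.]
 [481. -48.]]
spreader rect c [ 644.3 -138.7] sz [57.8 59.1] ang 58.2 ell [ 643.2 -136.1] [55.5 64.8]
[[ 670. -122.]
 [ 635.  -99.]
 [ 610. -139.]
 [ 621. -158.]
 [ 660. -168.]
 [ 669. -154.]]
```

```bash
python3 - <<'E'
from h import *
c=arm.calibration("wrist");im=cv2.imread("pics/w1.png")
for t in(70,78,84):rep("cushion",blob(im,c,(225,135,303,205),.02,lambda g:g.sum(2)/3<t))
for t in(70,78):rep("cushion@mid",blob(im,c,(225,135,303,205),.01,lambda g:g.sum(2)/3<t))
goto(.4695,-.231,.06,0);goto(.4695,-.231,.006,0)
E
```

```text
cushion rect c [ 468.9 -232.2] sz [67.1 64.4] ang 6.8 ell [ 468.7 -232.3] [64.1 66.4]
cushion rect c [ 469.2 -232.6] sz [65.7 67.1] ang 89.9 ell [ 468.8 -232.3] [65.  67.5]
cushion rect c [ 457.6 -227.6] sz [67.  93.2] ang 66.3 ell [ 464.8 -227.1] [63.  90.1]
cushion@mid rect c [ 466.7 -232.4] sz [68.9 66.1] ang 6.8 ell [ 466.5 -232.5] [65.8 68.2]
cushion@mid rect c [ 467.  -232.8] sz [67.5 68.8] ang 89.9 ell [ 466.5 -232.5] [66.7 69.3]
delta [ 0.04  0.59 16.04] rot [ 0.     0.    -0.001] ee [ 0.4692 -0.2251  0.2204] t 1.7 w 1.001
delta [ 0.04  0.59 21.44] rot [ 0.     0.    -0.001] ee [ 0.4692 -0.2251  0.2204] t 1.7 w 1.001
```

Request:
apply_moves --delta_pos '[[0,0.7,4],[0,0.7,8],[0,0.7,12],[0,0.7,15],[0,0.7,18],[0,0.7,19.5],[0,0.7,20.5],[0,0.7,21.2],[0,0.7,21.4],[0,0.7,21.4],[0,0.7,21.4],[0,0.7,21.4],[0,0.7,21.4],[0,0.7,21.4],[0,0.7,21.4],[0,0.7,21.4],[0,0.7,21.4]]' --angular '[[0,0,0],[0,0,0],[0,0,0],[0,0,0],[0,0,0],[0,0,0],[0,0,0],[0,0,0],[0,0,0],[0,0,0],[0,0,0],[0,0,0],[0,0,0],[0,0,0],[0,0,0],[0,0,0],[0,0,0]]' --hand '[-1,-1,-1,-1,-1,-1,-1,-1,-1,-1,1,1,1,1,1,1,1]' --squeeze 25

```text
clock: 3.12
ee_pos: [0.4701, -0.2313, 0.007]
tcp_rot: [0.0, 1.0, -0.0, 0.0]
force: [-1.7, 0.3, 6.8]
width: 0.715
finger_force: 24.6
```

```bash
python3 - <<'E'
from h import *
goto(.54,.12,.22,0)
E
```

```text
delta [  6.99 -35.13 -21.31] rot [ 0.    -0.001 -0.   ] ee [ 0.4701 -0.2313  0.007 ] t 3.1167 w 0.715
```

Request:
apply_moves --delta_pos '[[0,0,-2],[0,0,-5],[0,0,-9],[0,0,-13],[0.5,-2,-17],[1,-5,-18],[2,-9,-18],[3,-13,-18],[3.5,-17,-18],[4,-21,-18],[5,-25,-18],[5.5,-29,-18],[5.5,-32,-18],[5.5,-34.5,-18],[5.5,-36.2,-18],[5.5,-36.9,-18],[5.5,-36.9,-18],[5.5,-36.9,-18],[5.5,-36.9,-18]]' --angular '[[0,0,0],[0,0,0],[0,0,0],[0,0,0],[0,0,0],[0,0,0],[0,0,0],[0,0,0],[0,0,0],[0,0,0],[0,0,0],[0,0,0],[0,0,0],[0,0,0],[0,0,0],[0,0,0],[0,0,0],[0,0,0],[0,0,0]]' --hand '[1,1,1,1,1,1,1,1,1,1,1,1,1,1,1,1,1,1,1]'

```text
clock: 4.7
ee_pos: [0.525, 0.1362, 0.1864]
tcp_rot: [0.0, 1.0, -0.001, -0.0]
force: [-0.1, 0.7, -1.1]
width: 0.712
finger_force: 24.7
```

```bash
python3 - <<'E'
from h import *
c=arm.calibration("wrist");im=arm.camera("wrist");cv2.imwrite("pics/w2.png",im)
s=arm.state();print(s["ee_pos"],s["width"],s["finger_force"],project(c,[.61,.138,.012]),project(c,[.61,.138,.078]),project(c,s["ee_pos"]))
E
```

```text
[0.52508237 0.13619275 0.18648673] 0.7125973367868309 24.66051099356264 [255.15113196 101.87748852] [254.68180133 101.64837931] [256.84707423 239.9434704 ]
```

View pics/w2.png

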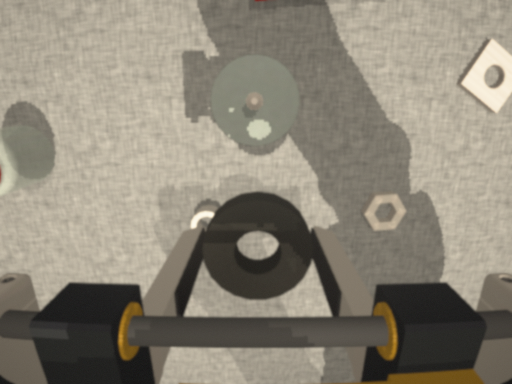

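```bash
python3 - <<'E'
from h import *
c=arm.calibration("wrist");im=cv2.imread("pics/w2.png")
g=im.astype(int);print("disc px",im[85,255],im[104,225],im[104,285],"bg",im[60,180],im[100,330],"stud",im[100,254])
f=lambda g:(g[...,1]-g[...,2]>6)
P=rep("disc",blob(im,c,(195,40,320,160),.012,f))
hull=cv2.convexHull(P);print(cv2.minEnclosingCircle(hull))
z=.1865+.013
Q=rep("cushion top",blob(im,c,(195,185,325,305),z,lambda g:g.sum(2)/3<62))
# stud tip blob: reddish vs disc
x0,y0=235,80;w=g[y0:120,x0:275];m=(w[...,2]-w[...,1]>2).astype(np.uint8)
n,l,st,ce=cv2.connectedComponentsWithStats(m)
for i in range(1,n):
    if st[i,4]>15:print("stud",st[i],ce[i]+[x0,y0],onplane(c,*(ce[i]+[x0,y0]),.074))
# bore of the held ring
m=(im[225:265,232:285].sum(2)/3>70).astype(np.uint8)
n,l,st,ce=cv2.connectedComponentsWithStats(m);i=1+st[1:,4].argmax();print("bore",st[i],ce[i]+[232,225])
E
```

```text
disc px [121 136 135] [118 133 133] [118 132 132] bg [161 179 186] [104 115 121] stud [156 178 193]Traceback (most recent call last):
  File "<stdin>", line 5, in <module>
  File "h.py", line 24, in blob
    q=max(cs,key=cv2.contourArea)[:,0]+[x0,y0]
      ~~~^^^^^^^^^^^^^^^^^^^^^^^^
ValueError: max() iterable argument is empty
```

```bash
python3 - <<'E'
from h import *
c=arm.calibration("wrist");im=cv2.imread("pics/w2.png");b=cv2.GaussianBlur(im,(5,5),0)
P=rep("disc",blob(b,c,(195,40,320,165),.012,lambda g:(g[...,2]-g[...,1]<3)))
print(cv2.minEnclosingCircle(cv2.convexHull(P)))
z=.1865+.013
for t in (50,70):
  Q=rep("cushion top",blob(im,c,(195,185,325,305),z,lambda g:g.sum(2)/3<t))
g=im.astype(int);x0,y0=235,80;w=g[y0:120,x0:275];m=(w[...,2]-w[...,1]>5).astype(np.uint8)
n,l,st,ce=cv2.connectedComponentsWithStats(m)
for i in range(1,n):
    if st[i,4]>15:print("stud",st[i],ce[i]+[x0,y0],onplane(c,*(ce[i]+[x0,y0]),.074))
print(im[225:266:3,258].sum(1)//3, im[245,228:290:2].sum(1)//3, im[185:225:2,258].sum(1)//3, im[262:310:3,258].sum(1)//3)
E
```

```text
disc rect c [611.4 138.1] sz [98.6 97.7] ang 53.1 ell [611.3 138.4] [97.4 98. ]
((611.3397827148438, 138.45472717285156), 49.71455383300781)
cushion top rect c [535.  118.3] sz [81.9 30.4] ang 53.9 ell [534.5 122.5] [31.2 70.5]
cushion top rect c [525.4 136. ] sz [69.6 79.7] ang 3.9 ell [523.9 134.8] [67.3 79. ]
stud [ 11  12  17  18 244] [254.01229508 100.6557377 ] [0.61095028 0.13862086 0.074     ]
[ 50  60 121 159 156 166 157 161 159 154 149 139  42  34] [ 54  53  54  52  66 139 150 149 153 146 145 153 157 146 146 155 156 159
 172 178 171 175 175 181 178 111  51  55  55  56  56] [161 157 153 113  54  48  48  50  53  52  52  51  51  52  51  52  49  49
  49  47] [ 37  35  35  36  45  53  52  53  51  52  52  51  67 149 147 150]
```

```bash
python3 - <<'E'
from h import *
c=arm.calibration("wrist")
print("rear",onplane(c,258,299,.1995)[0],"front top",onplane(c,258,191.5,.1995)[0],"front bot",onplane(c,258,191.5,.1795)[0],"sides",onplane(c,203,245,.1995)[1],onplane(c,312,245,.1995)[1])
print("bore y",onplane(c,237.5,245,.1995)[1],onplane(c,278.5,245,.1995)[1],"bore rear",onplane(c,258,259.5,.1995)[0])
goto(.6112,.1385,.1865,0)
E
```

```text
rear 0.49011673517966714 front top 0.5609641077940067 front bot 0.5551635266920597 sides 0.1681884011641399 0.10335656362988191
bore y 0.14764496430934618 0.12331444044356348 bore rear 0.5182709212824272
delta [ 8.61 -0.25 -0.  ] rot [ 0.001  0.    -0.002] ee [0.5251 0.1362 0.1865] t 4.75 w 0.713
```

Request:
apply_moves --delta_pos '[[3,-0.1,0],[6,-0.2,0],[8,-0.3,0],[8.65,-0.3,0],[8.65,-0.3,0],[8.65,-0.3,3],[8.65,-0.3,6],[8.65,-0.3,8.5],[8.65,-0.3,10.5],[8.65,-0.3,12.5],[8.65,-0.3,14.3],[8.65,-0.3,15.5],[8.65,-0.3,16.2],[8.65,-0.3,16.5],[8.65,-0.3,16.7],[8.65,-0.3,16.7],[8.65,-0.3,16.7]]' --angular '[[0,0,0],[0,0,0],[0,0,0],[0,0,0],[0,0,0],[0,0,0],[0,0,0],[0,0,0],[0,0,0],[0,0,0],[0,0,0],[0,0,0],[0,0,0],[0,0,0],[0,0,0],[0,0,0],[0,0,0]]' --hand '[1,1,1,1,1,1,1,1,1,1,1,1,1,1,1,1,1]'

```text
clock: 6.17
ee_pos: [0.6118, 0.1409, 0.0203]
tcp_rot: [-0.0, 1.0, -0.0, 0.001]
force: [0.0, -0.9, -0.6]
width: 0.716
finger_force: 24.7
```

Request:
apply_moves --delta_pos '[[0,0,0.1],[0,0,0.1],[0,0,0.1],[0,0,0.1],[0,0,-1],[0,0,-4],[0,0,-8],[0,0,-12],[0,2,-15],[0,5,-17],[-1,9,-18],[-1,13,-18],[-1,17,-18],[-1,20,-18],[-1.2,22.5,-18],[-1.2,24.5,-18],[-1.2,25.1,-18],[-1.2,25.1,-18],[-1.2,25.1,-18]]' --angular '[[0,0,0],[0,0,0],[0,0,0],[0,0,0],[0,0,0],[0,0,0],[0,0,0],[0,0,0],[0,0,0.07],[0,0,0.15],[0,0,0.23],[0,0,0.31],[0,0,0.39],[0,0,0.46],[0,0,0.52],[0,0,0.567],[0,0,0.567],[0,0,0.567],[0,0,0.567]]' --hand '[1,-1,-1,-1,-1,-1,-1,-1,-1,-1,-1,-1,-1,-1,-1,-1,-1,-1,-1]'

```text
clock: 7.75
ee_pos: [0.5996, -0.1086, 0.1995]
tcp_rot: [-0.0, 0.96, -0.279, -0.0]
force: [0.3, 0.9, 0.2]
width: 1.001
finger_force: 0.0
```

```bash
python3 - <<'E'
from h import *
c=arm.calibration("wrist");im=arm.camera("wrist");cv2.imwrite("pics/w3.png",im)
s=arm.state();print(s["ee_pos"],s["width"])
u,v=project(c,[.6443,-.1387,.01]).astype(int);print(u,v)
roi=(max(u-55,0),max(v-55,0),u+55,v+55)
for t in(190,205,215):rep("spreader",blob(im,c,roi,.010,lambda g:g.sum(2)/3>t))
sc=arm.camera("scene")[110:260,200:360];cv2.imwrite("pics/s3.png",np.hstack([cv2.resize(sc,(410,384),interpolation=2),cv2.resize(im,(390,384))]))
E
```

```text
[ 0.59960818 -0.10812818  0.19948429] 0.9975381941502534
258 129Traceback (most recent call last):
  File "<stdin>", line 6, in <module>
  File "h.py", line 24, in blob
    q=max(cs,key=cv2.contourArea)[:,0]+[x0,y0]
      ~~~^^^^^^^^^^^^^^^^^^^^^^^^
ValueError: max() iterable argument is empty
```

```bash
python3 - <<'E'
from h import *
im=cv2.imread("pics/w3.png");print(im[129,200:320:3].tolist())
sc=arm.camera("scene")[110:260,200:360];cv2.imwrite("pics/s3.png",np.hstack([cv2.resize(sc,(410,384),interpolation=2),cv2.resize(im,(390,384))]))
E
```

```text
[[97, 107, 114], [95, 105, 110], [102, 113, 120], [98, 109, 114], [99, 110, 116], [101, 111, 117], [101, 113, 118], [100, 110, 116], [97, 107, 113], [92, 102, 107], [94, 103, 108], [124, 141, 153], [138, 158, 173], [139, 159, 173], [140, 160, 175], [138, 158, 172], [103, 116, 124], [96, 106, 112], [94, 104, 108], [96, 106, 112], [95, 106, 111], [92, 103, 108], [96, 106, 112], [108, 123, 133], [141, 160, 175], [140, 161, 176], [141, 161, 177], [141, 161, 176], [113, 128, 137], [112, 125, 130], [145, 161, 169], [150, 168, 175], [153, 170, 178], [157, 176, 184], [147, 164, 172], [142, 158, 167], [149, 166, 173], [152, 170, 178], [158, 177, 186], [151, 169, 176]]
```

View pics/s3.png

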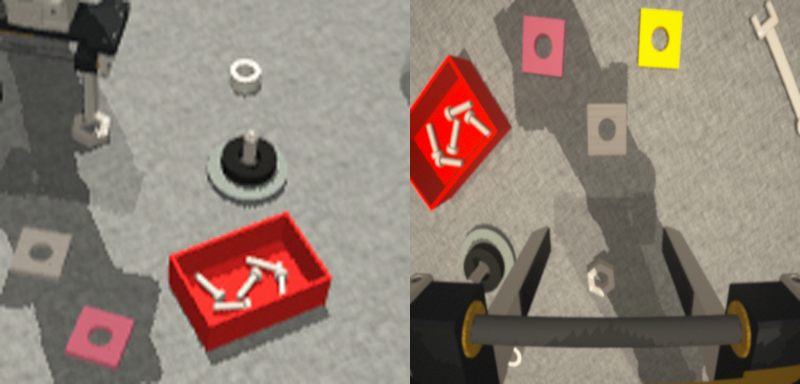

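The cushion sits on the stud. The spreader, in shadow at wrist (258,129), is square to the tool; I measure it by its hue.

```bash
python3 - <<'E'
from h import *
c=arm.calibration("wrist");im=cv2.GaussianBlur(cv2.imread("pics/w3.png"),(3,3),0)
for t in(1.205,1.215,1.225):
  P=rep("spr",blob(im,c,(205,85,310,175),.010,lambda g:g[...,2]/g[...,0]>t))
print(np.round(cv2.approxPolyDP(cv2.convexHull(P),5,True)[:,0]))
goto(.6443,-.1387,.003,-.567)
E
```

```text
spr rect c [ 644.3 -137.6] sz [62.  60.8] ang 57.7 ell [ 644.6 -137.6] [70.3 70.6]
spr rect c [ 644.4 -137.8] sz [60.6 60.2] ang 58.9 ell [ 644.5 -137.7] [69.3 69.7]
spr rect c [ 644.5 -137.4] sz [59.1 59.6] ang 58.9 ell [ 644.6 -137.8] [68.  68.3]
[[ 655. -177.]
 [ 684. -128.]
 [ 634.  -99.]
 [ 605. -147.]]
delta [ 5.42  0.22 19.65] rot [-0.001  0.     0.003] ee [ 0.5996 -0.108   0.1995] t 7.85 w 0.996
```

Request:
apply_moves --delta_pos '[[2,0.1,2],[4,0.1,5],[5.35,0.1,8],[5.35,0.15,11],[5.35,0.15,14],[5.35,0.15,16.5],[5.35,0.15,18],[5.35,0.15,19],[5.35,0.15,19.5],[5.35,0.15,19.65],[5.35,0.15,19.65],[5.35,0.15,19.65],[5.35,0.15,19.65],[5.35,0.15,19.65],[5.35,0.15,19.65],[5.35,0.15,19.65],[5.35,0.15,19.65],[5.35,0.15,19.65]]' --angular '[[0,0,-0.02],[0,0,-0.02],[0,0,-0.02],[0,0,-0.02],[0,0,-0.02],[0,0,-0.02],[0,0,-0.02],[0,0,-0.02],[0,0,-0.02],[0,0,-0.02],[0,0,-0.02],[0,0,-0.02],[0,0,-0.02],[0,0,-0.02],[0,0,-0.02],[0,0,-0.02],[0,0,-0.02],[0,0,-0.02]]' --hand '[-1,-1,-1,-1,-1,-1,-1,-1,-1,-1,-1,1,1,1,1,1,1,1]' --squeeze 30

```text
clock: 9.35
ee_pos: [0.644, -0.1399, 0.0034]
tcp_rot: [-0.0, 0.963, -0.27, 0.0]
force: [1.3, 1.1, 4.6]
width: 0.633
finger_force: 30.0
```

```bash
python3 - <<'E'
from h import *
goto(.5265,.1385,.19,0)
E
```

```text
delta [-24.51 -17.67 -18.67] rot [-0.    -0.001 -0.547] ee [ 0.644  -0.1399  0.0034] t 9.35 w 0.633
```

Request:
apply_moves --delta_pos '[[0,0,-2],[0,0,-5],[0,0,-9],[0,0,-13],[-1.5,-1,-16.5],[-4,-3,-18.7],[-7,-5,-18.7],[-10,-7.2,-18.7],[-13,-9.4,-18.7],[-16,-11.5,-18.7],[-19,-13.7,-18.7],[-22,-15.8,-18.7],[-23.5,-17,-18.7],[-24.5,-17.7,-18.7],[-24.5,-17.7,-18.7],[-24.5,-17.7,-18.7],[-24.5,-17.7,-18.7],[-24.5,-17.7,-18.7]]' --angular '[[0,0,0],[0,0,0],[0,0,0],[0,0,0],[0,0,-0.06],[0,0,-0.13],[0,0,-0.2],[0,0,-0.27],[0,0,-0.34],[0,0,-0.41],[0,0,-0.48],[0,0,-0.53],[0,0,-0.547],[0,0,-0.547],[0,0,-0.547],[0,0,-0.547],[0,0,-0.547],[0,0,-0.547]]' --hand '[1,1,1,1,1,1,1,1,1,1,1,1,1,1,1,1,1,1]'

```text
clock: 10.85
ee_pos: [0.5271, 0.1369, 0.1898]
tcp_rot: [0.0, 1.0, -0.001, -0.0]
force: [0.8, 0.6, -2.3]
width: 0.632
finger_force: 30.0
```

```bash
cat >> h.py <<'E'
def held(pic,col,ztop,rows=(180,310)):
    c=arm.calibration("wrist");im=arm.camera("wrist");cv2.imwrite(f"pics/{pic}.png",im)
    s=arm.state();print("ee",np.round(s["ee_pos"],4),"w",s["width"])
    print("tcp px",project(c,s["ee_pos"]+[0,0,ztop]))
    print("col",col,(im[rows[0]:rows[1],col].sum(1)//3).tolist())
    g=im.astype(int);return c,im
E
python3 - <<'E'
from h import *
c,im=held("w4",258,.007)
cv2.imwrite("pics/w4c.png",cv2.resize(im[50:310,150:400],None,fx=2.2,fy=2.2,interpolation=2))
goto(.6112,.1385,.19,0)
E
```

```text
ee [0.527  0.137  0.1898] w 0.6333007242093992
tcp px [256.47913397 244.98420914]
col 258 [147, 146, 149, 148, 148, 148, 148, 146, 144, 144, 146, 149, 150, 148, 138, 125, 117, 113, 120, 134, 150, 157, 159, 160, 160, 159, 158, 156, 155, 156, 156, 159, 159, 161, 161, 161, 164, 183, 214, 232, 229, 206, 172, 154, 146, 144, 144, 144, 144, 143, 144, 146, 144, 144, 148, 152, 153, 149, 146, 147, 152, 155, 152, 147, 142, 143, 147, 153, 154, 150, 149, 148, 147, 145, 142, 141, 137, 124, 113, 107, 108, 110, 115, 134, 157, 183, 207, 217, 215, 214, 213, 214, 215, 217, 217, 218, 218, 217, 215, 213, 213, 212, 211, 210, 209, 209, 206, 191, 165, 148, 147, 146, 146, 145, 145, 145, 147, 149, 151, 150, 146, 143, 140, 135, 134, 137, 140, 140, 143, 146]
delta [ 8.41 -0.17 -0.02] rot [ 0.     0.    -0.003] ee [0.527  0.137  0.1898] t 10.9 w 0.633
```

View pics/w4c.png

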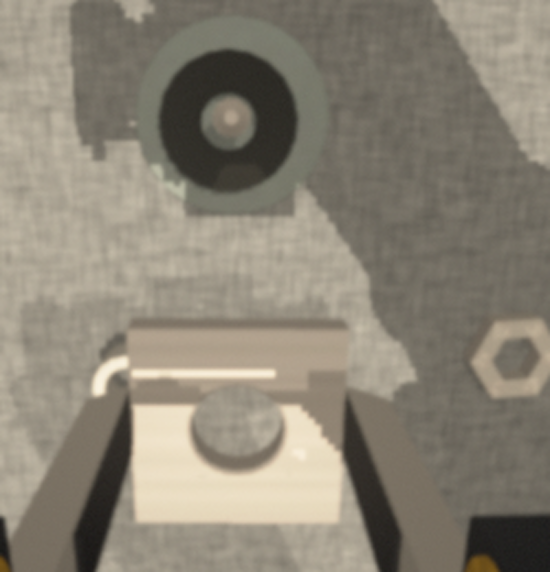

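Request:
apply_moves --delta_pos '[[3,-0.1,0],[6,-0.1,0],[8,-0.15,0],[8.4,-0.15,0],[8.4,-0.15,0.5],[8.4,-0.15,3],[8.4,-0.15,6],[8.4,-0.15,8.5],[8.4,-0.15,10.5],[8.4,-0.15,12.3],[8.4,-0.15,13.8],[8.4,-0.15,14.6],[8.4,-0.15,15.1],[8.4,-0.15,15.35],[8.4,-0.15,15.35],[8.4,-0.15,15.35],[8.4,-0.15,15.35]]' --angular '[[0,0,0],[0,0,0],[0,0,0],[0,0,0],[0,0,0],[0,0,0],[0,0,0],[0,0,0],[0,0,0],[0,0,0],[0,0,0],[0,0,0],[0,0,0],[0,0,0],[0,0,0],[0,0,0],[0,0,0]]' --hand '[1,1,1,1,1,1,1,1,1,1,1,1,1,1,1,1,1]'

```text
clock: 12.32
ee_pos: [0.611, 0.1401, 0.0374]
tcp_rot: [-0.0, 1.0, -0.0, 0.001]
force: [0.1, -0.5, -2.6]
width: 0.632
finger_force: 30.0
```

Request:
apply_moves --delta_pos '[[0,0,0.15],[0,0,0.2],[0,0,0.2],[0,0,0.2],[0,0,0.2],[0,0,-1],[0,0,-4],[0,0,-8],[0,0,-12],[-2,-1,-15],[-6,-2,-16],[-10,-3,-16],[-14,-4,-16],[-17,-5,-16],[-18,-5.5,-16],[-18,-5.5,-16],[-18,-5.5,-16],[-18,-5.5,-16]]' --angular '[[0,0,0],[0,0,0],[0,0,0],[0,0,0],[0,0,0],[0,0,0],[0,0,0],[0,0,0],[0,0,0],[0,0,0],[0,0,0],[0,0,0],[0,0,0],[0,0,0],[0,0,0],[0,0,0],[0,0,0],[0,0,0]]' --hand '[1,1,-1,-1,-1,-1,-1,-1,-1,-1,-1,-1,-1,-1,-1,-1,-1,-1]'

```text
clock: 13.82
ee_pos: [0.4317, 0.1947, 0.197]
tcp_rot: [-0.0, 1.0, -0.001, 0.0]
force: [0.8, -0.4, 0.7]
width: 1.003
finger_force: 0.0
```

```bash
python3 - <<'E'
from h import *
c=arm.calibration("wrist");im=arm.camera("wrist");cv2.imwrite("pics/w5.png",im)
s=arm.state();print(s["ee_pos"],s["width"],project(c,[.468,.197,.024]))
sc=arm.camera("scene")[110:260,200:360];cv2.imwrite("pics/s5.png",np.hstack([cv2.resize(sc,(410,384),interpolation=2),cv2.resize(im,(390,384))]))
E
```

```text
[0.43165981 0.19465524 0.19670536] 1.002506984000439 [255.03652461 145.98157364]
```

View pics/s5.png

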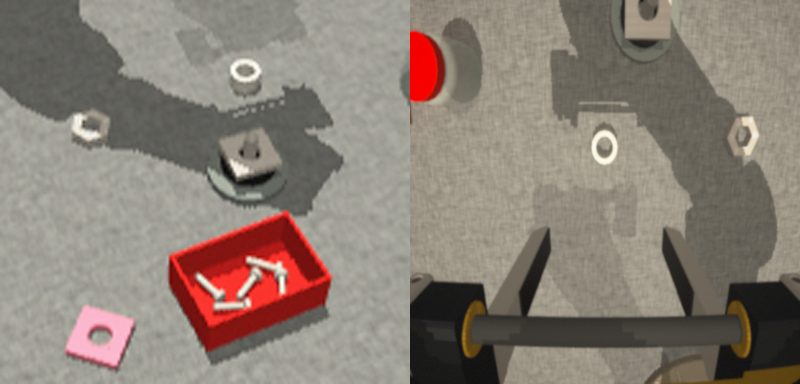

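The spreader is on the stud over the cushion and looks flat. The sleeve is at wrist (255,147), lit.

```bash
python3 - <<'E'
from h import *
c=arm.calibration("wrist");im=cv2.imread("pics/w5.png")
for t in(190,205,215):rep("sleeve",blob(im,c,(225,115,285,180),.024,lambda g:g.sum(2)/3>t))
goto(.470,.197,.006,0)
E
```

```text
sleeve rect c [466.1 196.9] sz [39.  38.5] ang 56.5 ell [466.1 196.9] [38.2 38.5]
sleeve rect c [465.7 196.9] sz [36.7 37.8] ang 89.9 ell [466.2 196.9] [37.4 37.6]
sleeve rect c [466.3 196.9] sz [36.7 36.7] ang 89.9 ell [466.2 197. ] [37.  37.2]
delta [ 3.85 -0.24 19.05] rot [-0.     0.    -0.001] ee [0.4315 0.1946 0.1965] t 13.9167 w 1.0
```

Request:
apply_moves --delta_pos '[[1.5,-0.1,2],[3,-0.2,5],[3.45,-0.2,8],[3.45,-0.2,11],[3.45,-0.2,14],[3.45,-0.2,16.5],[3.45,-0.2,18],[3.45,-0.2,18.7],[3.45,-0.2,19],[3.45,-0.2,19],[3.45,-0.2,19],[3.45,-0.2,19],[3.45,-0.2,19],[3.45,-0.2,19],[3.45,-0.2,19],[3.45,-0.2,19],[3.45,-0.2,19],[3.45,-0.2,19]]' --angular '[[0,0,0],[0,0,0],[0,0,0],[0,0,0],[0,0,0],[0,0,0],[0,0,0],[0,0,0],[0,0,0],[0,0,0],[0,0,0],[0,0,0],[0,0,0],[0,0,0],[0,0,0],[0,0,0],[0,0,0],[0,0,0]]' --hand '[-1,-1,-1,-1,-1,-1,-1,-1,-1,-1,1,1,1,1,1,1,1,1]' --squeeze 25

```text
clock: 15.42
ee_pos: [0.4651, 0.197, 0.0066]
tcp_rot: [-0.0, 1.0, -0.0, 0.0]
force: [0.1, -0.0, 0.5]
width: 0.467
finger_force: 0.0
```

```bash
python3 - <<'E'
from h import *
goto(.5265,.1385,.20,0)
E
```

```text
delta [  6.15   5.85 -19.34] rot [-0. -0. -0.] ee [0.4651 0.197  0.0066] t 15.4167 w 0.467
```

Request:
apply_moves --delta_pos '[[0,0,0],[0,0,0],[0,0,0],[0,0,0]]' --angular '[[0,0,0],[0,0,0],[0,0,0],[0,0,0]]' --hand '[1,1,1,1]'

```text
clock: 15.75
ee_pos: [0.4651, 0.197, 0.0065]
tcp_rot: [-0.0, 1.0, -0.0, 0.0]
force: [-1.0, -0.8, 0.7]
width: 0.414
finger_force: 25.0
```

Request:
apply_moves --delta_pos '[[0,0,-2],[0,0,-5],[0,0,-9],[0,0,-13],[0,0,-16.5],[0.5,0.5,-19],[2,1.8,-19.3],[3.5,3.3,-19.3],[5,4.8,-19.3],[6.1,5.8,-19.3],[6.1,5.8,-19.3],[6.1,5.8,-19.3],[6.1,5.8,-19.3]]' --angular '[[0,0,0],[0,0,0],[0,0,0],[0,0,0],[0,0,0],[0,0,0],[0,0,0],[0,0,0],[0,0,0],[0,0,0],[0,0,0],[0,0,0],[0,0,0]]' --hand '[1,1,1,1,1,1,1,1,1,1,1,1,1]'

```text
clock: 16.83
ee_pos: [0.5254, 0.1397, 0.1992]
tcp_rot: [-0.0, 1.0, 0.0, -0.0]
force: [0.7, -0.4, 0.4]
width: 0.413
finger_force: 25.0
```

```bash
python3 - <<'E'
from h import *
c,im=held("w6",257,.018)
cv2.imwrite("pics/w6c.png",cv2.resize(im[50:310,150:400],None,fx=2.2,fy=2.2,interpolation=2))
goto(.6112,.1385,.20,0)
E
```

```text
ee [0.5253 0.1398 0.1993] w 0.4122164564460929
tcp px [256.43348889 253.47894424]
col 257 [167, 167, 168, 159, 153, 148, 147, 150, 151, 150, 150, 153, 154, 153, 154, 153, 151, 146, 143, 144, 145, 147, 145, 145, 141, 134, 129, 123, 121, 122, 122, 125, 125, 125, 125, 125, 124, 131, 146, 168, 180, 183, 181, 179, 178, 176, 175, 174, 168, 162, 156, 151, 149, 145, 146, 144, 148, 148, 143, 137, 133, 134, 139, 143, 145, 144, 146, 147, 145, 143, 137, 129, 122, 119, 118, 119, 119, 121, 121, 122, 123, 122, 121, 120, 122, 120, 118, 123, 146, 189, 224, 236, 237, 238, 237, 236, 235, 232, 218, 183, 152, 144, 143, 143, 144, 146, 148, 146, 145, 146, 146, 147, 147, 149, 150, 150, 149, 144, 140, 139, 141, 142, 141, 140, 141, 141, 136, 135, 135, 136]
delta [ 8.59  0.14 -0.07] rot [-0.     0.001  0.001] ee [0.5253 0.1398 0.1993] t 16.8833 w 0.412
```

View pics/w6c.png

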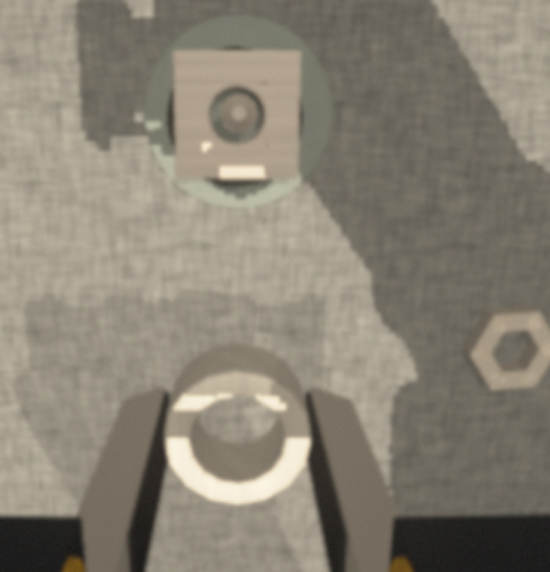

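```bash
python3 - <<'E'
from h import *
c=arm.calibration("wrist");z=.1993+.0175
print(onplane(c,257,279.3,z)[0]+.02,onplane(c,257,219,z)[0]-.02)
E
```

```text
0.527608576029573 0.5264783201194803
```

Request:
apply_moves --delta_pos '[[3,0.1,0],[6,0.1,0],[8,0.1,0],[8.4,0.1,0],[8.4,0.1,0.5],[8.4,0.1,3],[8.4,0.1,6],[8.4,0.1,8.5],[8.4,0.1,10.5],[8.4,0.1,12.3],[8.4,0.1,13.6],[8.4,0.1,14.4],[8.4,0.1,14.8],[8.4,0.1,15],[8.4,0.1,15],[8.4,0.1,15],[8.4,0.1,15]]' --angular '[[0,0,0],[0,0,0],[0,0,0],[0,0,0],[0,0,0],[0,0,0],[0,0,0],[0,0,0],[0,0,0],[0,0,0],[0,0,0],[0,0,0],[0,0,0],[0,0,0],[0,0,0],[0,0,0],[0,0,0]]' --hand '[1,1,1,1,1,1,1,1,1,1,1,1,1,1,1,1,1]'

```text
clock: 18.3
ee_pos: [0.6105, 0.1381, 0.0504]
tcp_rot: [-0.0, 1.0, -0.0, 0.001]
force: [-0.3, 0.0, -1.0]
width: 0.415
finger_force: 25.0
```

Request:
apply_moves --delta_pos '[[0,0,0.15],[0,0,0.2],[0,0,0.2],[0,0,0.2],[0,0,0.2],[0,0,-1],[0,0,-4],[0,0,-8],[0,0,-12],[-2,1.7,-15],[-5,4.3,-15],[-8,6.8,-15],[-11,9.4,-15],[-14,12,-15],[-16,13.7,-15],[-16.5,14.1,-15],[-16.5,14.1,-15],[-16.5,14.1,-15],[-16.5,14.1,-15]]' --angular '[[0,0,0],[0,0,0],[0,0,0],[0,0,0],[0,0,0],[0,0,0],[0,0,0],[0,0,0],[0,0,0],[0,0,0.08],[0,0,0.17],[0,0,0.26],[0,0,0.35],[0,0,0.44],[0,0,0.52],[0,0,0.52],[0,0,0.52],[0,0,0.52],[0,0,0.52]]' --hand '[1,1,-1,-1,-1,-1,-1,-1,-1,-1,-1,-1,-1,-1,-1,-1,-1,-1,-1]'

```text
clock: 19.88
ee_pos: [0.446, -0.002, 0.2]
tcp_rot: [-0.0, 0.967, -0.256, 0.0]
force: [0.3, -0.2, 0.3]
width: 1.002
finger_force: 0.0
```

```bash
python3 - <<'E'
from h import *
c=arm.calibration("wrist");im=arm.camera("wrist");cv2.imwrite("pics/w7.png",im)
s=arm.state();u,v=project(c,[.480,-.023,.014]).astype(int);print(s["ee_pos"],s["width"],u,v)
print(im[v,u-45:u+45:3].tolist())
sc=arm.camera("scene")[110:260,200:360];cv2.imwrite("pics/s7.png",np.hstack([cv2.resize(sc,(410,384),interpolation=2),cv2.resize(im,(390,384))]))
E
```

```text
[ 0.44593381 -0.00194368  0.19966891] 0.9989209832925166 258 141
[[145, 161, 169], [137, 152, 160], [143, 159, 167], [116, 128, 134], [97, 108, 114], [96, 106, 111], [96, 106, 110], [98, 109, 115], [101, 113, 119], [134, 153, 167], [135, 154, 168], [128, 146, 160], [99, 110, 115], [95, 106, 111], [95, 105, 110], [98, 109, 114], [97, 108, 112], [97, 108, 111], [98, 109, 116], [133, 152, 166], [136, 154, 168], [131, 148, 161], [97, 106, 112], [91, 101, 105], [93, 103, 108], [96, 105, 111], [96, 106, 111], [97, 108, 113], [97, 107, 113], [92, 102, 106]]
```

View pics/s7.png

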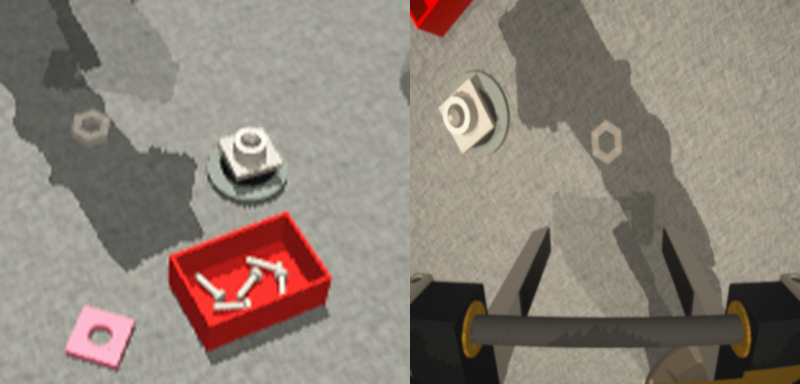

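The cushion, plate and sleeve are stacked on the stud. The collar is at wrist (258,141), its flats to left and right, so the fingers close across flats.

```bash
python3 - <<'E'
from h import *
c=arm.calibration("wrist");im=cv2.GaussianBlur(cv2.imread("pics/w7.png"),(3,3),0)
for t in(1.2,1.21,1.22):
  P=rep("collar",blob(im,c,(225,108,292,175),.014,lambda g:g[...,2]/g[...,0]>t))
  h=cv2.approxPolyDP(cv2.convexHull(P),4,True)[:,0];print(np.round(h).tolist(),cv2.minEnclosingCircle(P))
goto(.480,-.0235,.0035,-.52)
E
```

```text
collar rect c [479.7 -22.1] sz [47.3 53.2] ang 65.7 ell [479.8 -22.2] [48.8 49.7]
[[504.0, -33.0], [502.0, -7.0], [477.0, 4.0], [455.0, -11.0], [457.0, -37.0], [481.0, -49.0]] ((479.6435546875, -21.94930076599121), 26.92448616027832)
collar rect c [480.1 -22.5] sz [47.1 52. ] ang 65.1 ell [479.8 -22.2] [48.2 48.7]
[[503.0, -34.0], [502.0, -8.0], [479.0, 4.0], [456.0, -13.0], [458.0, -38.0], [481.0, -49.0]] ((479.8371276855469, -22.21556854248047), 26.4017391204834)
collar rect c [480.  -21.9] sz [46.1 50.7] ang 61.2 ell [479.9 -22.2] [47. 48.]
[[503.0, -32.0], [501.0, -8.0], [478.0, 3.0], [456.0, -12.0], [458.0, -36.0], [481.0, -48.0]] ((479.64666748046875, -21.93962860107422), 25.86703109741211)
delta [ 4.04  0.18 19.6 ] rot [-0.     0.     0.002] ee [ 0.4458 -0.002   0.1995] t 19.9833 w 1.001
```

Request:
apply_moves --delta_pos '[[1.5,0,2],[3,0.1,5],[3.95,0.1,8],[3.95,0.1,11],[3.95,0.1,14],[3.95,0.1,16.5],[3.95,0.1,18],[3.95,0.1,19],[3.95,0.1,19.5],[3.95,0.1,19.6],[3.95,0.1,19.6],[3.95,0.1,19.6],[3.95,0.1,19.6],[3.95,0.1,19.6],[3.95,0.1,19.6],[3.95,0.1,19.6],[3.95,0.1,19.6],[3.95,0.1,19.6],[3.95,0.1,19.6],[3.95,0.1,19.6]]' --angular '[[0,0,-0.05],[0,0,-0.05],[0,0,-0.05],[0,0,-0.05],[0,0,-0.05],[0,0,-0.05],[0,0,-0.05],[0,0,-0.05],[0,0,-0.05],[0,0,-0.05],[0,0,-0.05],[0,0,-0.05],[0,0,-0.05],[0,0,-0.05],[0,0,-0.05],[0,0,-0.05],[0,0,-0.05],[0,0,-0.05],[0,0,-0.05],[0,0,-0.05]]' --hand '[-1,-1,-1,-1,-1,-1,-1,-1,-1,-1,1,1,1,1,1,1,1,1,1,1]' --squeeze 30

```text
clock: 21.65
ee_pos: [0.479, -0.0235, 0.0037]
tcp_rot: [-0.0, 0.972, -0.233, 0.0]
force: [0.0, 0.2, 6.0]
width: 0.483
finger_force: 30.0
```

```bash
python3 - <<'E'
from h import *
goto(.5265,.1385,.21,0)
E
```

```text
delta [ -3.1  -16.6  -20.63] rot [-0.   -0.   -0.47] ee [ 0.479  -0.0235  0.0037] t 21.65 w 0.483
```

Width 45.4 mm fits across the flats (46). Lifting to the look point in front of the stud.

Request:
apply_moves --delta_pos '[[0,0,-2],[0,0,-5],[0,0,-9],[0,0,-13],[0,0,-17],[-0.3,-2,-20],[-0.9,-5,-20.6],[-1.5,-8,-20.6],[-2.1,-11,-20.6],[-2.6,-14,-20.6],[-3,-16,-20.6],[-3.1,-16.6,-20.6],[-3.1,-16.6,-20.6],[-3.1,-16.6,-20.6],[-3.1,-16.6,-20.6]]' --angular '[[0,0,0],[0,0,0],[0,0,0],[0,0,0],[0,0,0],[0,0,-0.08],[0,0,-0.16],[0,0,-0.24],[0,0,-0.32],[0,0,-0.4],[0,0,-0.47],[0,0,-0.47],[0,0,-0.47],[0,0,-0.47],[0,0,-0.47]]' --hand '[1,1,1,1,1,1,1,1,1,1,1,1,1,1,1]'

```text
clock: 22.9
ee_pos: [0.5261, 0.137, 0.2093]
tcp_rot: [0.0, 1.0, -0.001, -0.0]
force: [-0.6, 0.4, -0.3]
width: 0.486
finger_force: 30.0
```

```bash
python3 - <<'E'
from h import *
c,im=held("w8",257,.0105)
cv2.imwrite("pics/w8c.png",cv2.resize(im[50:310,150:400],None,fx=2.2,fy=2.2,interpolation=2))
goto(.6112,.1385,.21,0)
E
```

```text
ee [0.5262 0.137  0.2094] w 0.48751026879010195
tcp px [256.7382753  247.41373342]
col 257 [163, 164, 158, 151, 146, 145, 147, 148, 149, 150, 150, 149, 147, 145, 142, 138, 135, 136, 135, 126, 117, 109, 108, 108, 110, 117, 132, 146, 152, 154, 154, 154, 154, 154, 155, 155, 154, 155, 155, 155, 155, 155, 159, 177, 206, 211, 188, 158, 149, 147, 144, 141, 141, 144, 148, 145, 139, 135, 136, 140, 145, 146, 144, 144, 146, 146, 143, 141, 143, 145, 146, 145, 144, 145, 146, 143, 135, 122, 110, 106, 105, 105, 105, 103, 105, 106, 113, 140, 180, 204, 212, 213, 212, 213, 213, 213, 213, 213, 214, 215, 214, 212, 212, 207, 193, 167, 150, 147, 148, 148, 148, 146, 142, 139, 136, 134, 138, 139, 141, 141, 143, 144, 139, 136, 134, 135, 135, 139, 142, 144]
delta [ 8.5  -0.17 -0.06] rot [ 0.001  0.    -0.003] ee [0.5262 0.137  0.2094] t 22.95 w 0.488
```

View pics/w8c.png

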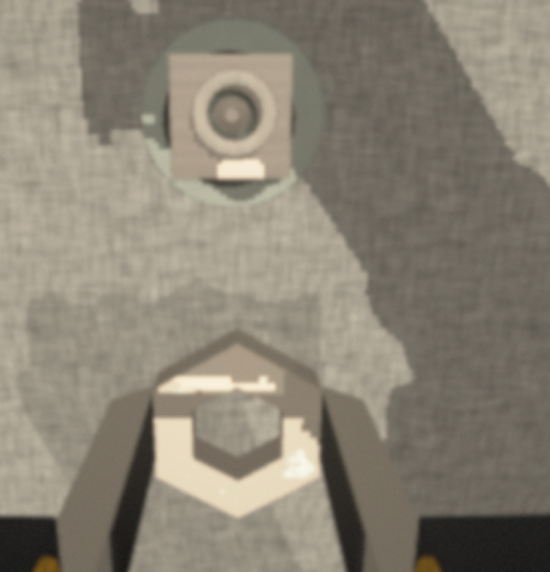

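```bash
python3 - <<'E'
from h import *
c=arm.calibration("wrist");z=.2197
a=onplane(c,257,284.8,z)[0];b=onplane(c,257,206,z)[0];print(a+.0265,b-.0265,(a+b)/2)
E
```

```text
0.5264096006235979 0.5260676969168021 0.5262386487702
```

Request:
apply_moves --delta_pos '[[3,-0.1,0],[6,-0.1,0],[8,-0.15,0],[8.5,-0.15,0],[8.5,-0.15,0.5],[8.5,-0.15,3],[8.5,-0.15,6],[8.5,-0.15,8.5],[8.5,-0.15,10.5],[8.5,-0.15,12],[8.5,-0.15,13],[8.5,-0.15,13.5],[8.5,-0.15,13.8],[8.5,-0.15,13.9],[8.5,-0.15,13.9],[8.5,-0.15,13.9]]' --angular '[[0,0,0],[0,0,0],[0,0,0],[0,0,0],[0,0,0],[0,0,0],[0,0,0],[0,0,0],[0,0,0],[0,0,0],[0,0,0],[0,0,0],[0,0,0],[0,0,0],[0,0,0],[0,0,0]]' --hand '[1,1,1,1,1,1,1,1,1,1,1,1,1,1,1,1]'

```text
clock: 24.28
ee_pos: [0.6118, 0.1401, 0.0714]
tcp_rot: [-0.0, 1.0, -0.0, 0.001]
force: [-1.0, -0.1, -0.9]
width: 0.484
finger_force: 30.0
```

Request:
apply_moves --delta_pos '[[0,0,0.1],[0,0,0.2],[0,0,0.2],[0,0,0.2],[0,0,0.2],[0,0,0.2],[0,0,-1],[0,0,-4],[0,0,-8],[0,0,-12],[-3,0,-14],[-6,0,-14],[-9,0,-14],[-9,0,-14],[-9,0,-14]]' --angular '[[0,0,0],[0,0,0],[0,0,0],[0,0,0],[0,0,0],[0,0,0],[0,0,0],[0,0,0],[0,0,0],[0,0,0],[0,0,0],[0,0,0],[0,0,0],[0,0,0],[0,0,0]]' --hand '[1,1,-1,-1,-1,-1,-1,-1,-1,-1,-1,-1,-1,-1,-1]'

```text
clock: 25.53
ee_pos: [0.5206, 0.14, 0.212]
tcp_rot: [0.0, 1.0, 0.0, 0.001]
force: [0.8, 1.1, 0.4]
width: 1.0
finger_force: 0.0
```

```bash
python3 - <<'E'
from h import *
a=arm.camera("side")[180:280,180:310];b=arm.camera("wrist")[30:180,160:355]
cv2.imwrite("pics/end.png",np.hstack([cv2.resize(a,(400,308),interpolation=2),cv2.resize(b,(400,308),interpolation=2)]))
s=arm.state();print(s["ee_pos"],s["width"],s["clock"])
E
```

```text
[0.5219931  0.14000159 0.21131695] 0.9976894541810623 25.6333
```

View pics/end.png

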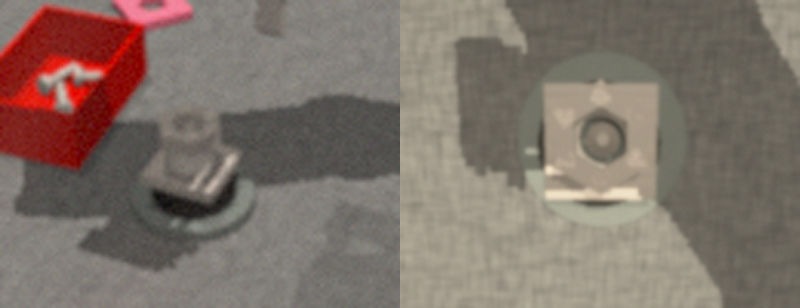

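The side crop at (190,125) shows the collar on the sleeve, plate and cushion, level and square. The wrist crop shows the bore around the stud at (603,138). The hand is clear, so I hand the job in.

```bash
python3 -c "
from bench import arm
print(arm.finish_job())"
```

```text
the job is handed in; nothing more can be done
None
```

I stacked the cushion, spreader plate, sleeve and collar on the stud in that order and handed the job in at about 26 s; the last pictures show the stack level, but the hand-in gave no verdict.

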